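# Let one tube out of the lever dispenser

## Robot

A 6-joint arm with a two-finger parallel gripper is mounted at the origin on a cart in front of the work surface, level with it; the furniture and walls round the work are solid. World frame = base frame: x ahead of the robot, y to its left, z up, the work surface at z = 0. Lengths are in mm, angles in rad, forces in N, time in s.
With the tool pointing down it reaches from about 350 to 875 mm from the base axis. Payload 4.2 kg.
Tool frame: the origin (TCP) lies at the very end of the fingers, on their centre line; the grasp point (between the pads) lies 19 mm behind it; z points along the fingers, y is the direction in which the jaws open and shut (so a half turn about z gives the same grasp; the last joint's range is limited). The gripper opens to 85 mm and grips with 20 to 120 N. Pads are 22 mm wide; open, the fingers measure 114 mm over their backs; the gripper's body (76 mm by 85 mm) begins 54 mm behind the grasp point. The pads swing forward as they close: fully open they stand 13 mm farther back than shut.
Start: joints at [1.587, 0.385, 0.008, 0, -1.194, -0.259], TCP at [150.232, 606.654, 231.312] pointing down, gripper open.
Joint ranges: [-3.14, 3.14], [-1.21, 2.06], [-1.07, 1.41], [-3.16, 2.05], [-2.99, -0.16], [-3.1, 3.1]. Speed limits (rad/s): [2.79, 2.79, 3.14, 3.14, 3.14, 3.14].

## Interface

Orientations are given as a unit quaternion [x, y, z, w].
In Python, from bench import arm, optics, job gives the robot as it stands.
- The arm moves only by the tool send_rows, never from a script. Its argument "steps" is a list that holds one entry, the list of rows, each a list of 5 numbers: the shift along the tool's x, y, z in cm, then the turn about the tool's z in rad, then the opening, from 0 (shut) to 1 (fully open). A call has 1 to 10 rows; each row shifts and turns the pose as measured when the row begins, along the tool's axes as they then stand; what a row does not reach is not made up. A row lasts 1/12 s, in which the tool goes at most 41.7 mm and 7.16 degrees, less where a joint would pass 70% of its speed; a pose out of reach is approached as far as the arm can. A call with a gripper value outside its range is refused whole. The fingers move at their own pace and stop on an object; the grip force is fixed at half the most. Time passes only in rows, so rows that do not move let the fingers close. It gives the time, the measured TCP pose, the force and the opening at its end, in the units of the state.
- arm.read_state(): the state, without advancing time (a new reading comes with each control period).
- optics.get_image(name): name is "scene" or "top"; returns (picture, depth): 420x560x3 uint8, blue, green, red; 420x560 float32, mm along the optical axis (not along the pixel's ray), 0 where there is no reading.
- optics.get_calibration(name): a dict with "K" (3x3 intrinsics, pixels), "rvec" (rotation vector, rad) and "tvec" (3), from world to camera coordinates, as OpenCV has them. Camera axes: x right, y down, z forward; pixel columns grow to the right and rows downward; lengths in mm; the calibration is good to about 2 mm. A picture is of the moment at which its call begins. get_calibration takes no time and is no camera call.
- job.job_done(): hands the job in, once; it reports no verdict.
The state is a dict: "clock": time; "joints": joint angles; "joint_vel": joint speeds; "joint_efforts": joint torques, N m; "position": TCP position; "ee_rot": TCP orientation; "contact_force": force on the tool from outside, world axes, zero at the start; "wrist_torque": the same for the moment, N m; "gripper_width": finger opening in mm.
Only numpy, scipy, OpenCV 4.12 (cv2) and the standard library are available. Lean on these libraries where they do the work, as an engineer would, in place of code of your own. Each camera call takes 0.05 s, during which the arm holds its last target. There are 200 camera calls.

## Task

Let the blue-capped tube out of the dispenser: with closed fingertips, press the lever of its lane all the way down so that the lid lifts and the tube rolls into the catch tray, then let the lever up slowly, over two seconds or so, so that the lid closes without slamming, and come away. Work only that lever: do not touch the lids or the tubes, leave the orange-capped tube shut in its lane, and disturb nothing else on the bench.

Things in the scene. Friction and masses are not known exactly. Their poses are not given: they have to be found in the camera images.
- dispenser: white two-lane tube dispenser fixed to the bench, 235 mm deep, 350 wide over the lever pads, 88 high (125 with a lid up). Origin on the bench under its middle; x from its front (catch tray, toward the robot) to its back, y to its left, z up. Lanes at y = +37.5 and -37.5 mm slope down 20 degrees, each to its own half of the tray (x = -130 to -30 mm, floor 6 mm, walls 33 mm above the bench)
- pad_left (a point): middle of the top face of the left lever's black pad, 79 mm above the bench at rest; goes 38 mm down, almost straight, at full press. Pad 88 mm wide (dispenser's y), 36 mm deep, 8 thick, clear all round but for the steel arm running back at its inner edge. Slopes up 10 degrees to the front at rest, down 10 when pressed. 4 N starts it, 7 N holds it down; its spring lifts it again after a rising finger
- pad_right (a point): middle of the top face of the right lever's black pad, 79 mm above the bench at rest; goes 38 mm down, almost straight, at full press. Pad 88 mm wide (dispenser's y), 36 mm deep, 8 thick, clear all round but for the steel arm running back at its inner edge. Slopes up 10 degrees to the front at rest, down 10 when pressed. 4 N starts it, 7 N holds it down; its spring lifts it again after a rising finger
- lever_left (a joint): left lever, works the lid over the left lane: 0 at rest (pad up), 0.35 rad fully pressed down against its stop
- lever_right (a joint): right lever, works the lid over the right lane: same values
- lid_left (a joint): grey lid with an open window in its front half, over the left lane, hinged at the back and linked to the left lever, turning twice the lever's angle: 0 shut, 0.70 rad fully open. Its front lip holds the tube back; the tube rolls out by itself when the lid is up. If the lever is let go, its spring slams the lid shut
- lid_right (a joint): the same lid over the right lane, linked to the right lever: same values
- tube_blue: white sample tube with a blue cap (24 mm of its length), 20 mm diameter, 60 mm long, lying across one of the two lanes behind the lip of its lid (either lane). Origin at its centre, axis along its own y, the cap at +y
- tube_orange: the same tube with an orange cap, lying in the other lane
- bottle_acid: bystander: glass bottle with a red cap, 60 mm wide, 110 mm high, origin under its centre
- sticky_notes: bystander: yellow pad of notes, 51 x 51 x 14 mm, origin under its centre
- wipes_box: bystander: green box of wipes, 116 x 65 x 102 mm, origin under its centre
- vial_clear: bystander: clear vial with blue cap, 26 mm wide, 50 mm high, standing right of the dispenser, origin under its centre
- stir_bar_tin: bystander: round grey tin, 61 mm wide, 32 mm high, left of the dispenser, origin under its centre
- tape_roll: bystander: roll of yellow tape lying flat, 70 mm wide, 20 mm high, right of the dispenser, origin under its centre
- mouse: bystander: black computer mouse, 106 x 59 x 34 mm, origin under its centre

How it is judged (in metres and radians):
On the way:
1. the lid over the blue-capped tube's lane is fully raised (over 0.6 of 0.7 rad) (((y of tube_blue in the frame of dispenser above 0 m and value of joint lid_left above 0.6 rad) or (y of tube_blue in the frame of dispenser below 0 m and value of joint lid_right above 0.6 rad))), for 0.2 s.
At the end, for the whole second after the job is handed in: the blue-capped tube lies at rest in the catch tray (more than 42 mm in front of the dispenser's origin), the orange-capped tube is still in its lane, and both lids are shut (under 0.04 rad) (x of tube_blue in the frame of dispenser between -0.13 and -0.042 m and height (world z) of tube_blue below 0.03 m and linear speed of each of tube_blue, tube_orange below 0.03 m/s and value of joint each of lid_left, lid_right below 0.04 rad and x of tube_orange in the frame of dispenser above -0.034 m); the robot touches nothing.
It fails at once if a lid slammed: it closed faster than 2 rad/s (velocity of joint any of lid_left, lid_right below -2 rad/s).
It fails at once if the lever of the orange-capped tube's lane was worked ((y of tube_blue in the frame of dispenser above 0 m and value of joint lid_right above 0.08 rad) or (y of tube_blue in the frame of dispenser below 0 m and value of joint lid_left above 0.08 rad)).
It fails at once if the robot touched a tube or a lid (contact force between any of the fingers, the arm and tube_blue above 0.5 N or contact force between any of the fingers, the arm and tube_orange above 0.5 N or contact force between any of the fingers, the arm and lid_left above 0.5 N or contact force between any of the fingers, the arm and lid_right above 0.5 N).
It fails at once if a tube was lifted (height (world z) of any of tube_blue, tube_orange above 0.075 m).
It fails at once if a bystander was moved (distance of any of bottle_acid, sticky_notes, wipes_box, vial_clear, stir_bar_tin, tape_roll, mouse from where it was at the start of the episode above 0.01 m).
It also fails if it takes over 40 s, if anything falls off the work surface, if the arm or the gripper's body presses on something with over 40 N, if the wrist force passes 120 N, or if a joint passes its speed limit or range.

## Working session

There is one attempt and no reset: what is moved stays moved. The work goes in short steps, Python scripts to look and compute and a tool call to move; the robot and the scene stay as the last step left them, time stands still between calls to the robot, and variables do not carry over. Pictures are saved under pics/ and viewed, about 8 in all and at most 12, crops included, and the job is handed in when it is done.

Besides the shell and the picture viewer there is one more tool, called after ">>>" in YAML: its name, and indented under it one key for each argument. send_rows: Moves the arm, as the interface text tells. Its arguments: {"type":"object","properties":{"steps":{"type":"array","items":{"type":"array","items":{"type":"array","items":{"type":"number"}}}}},"required":["steps"]}

```bash
mkdir -p pics; cat > h.py <<'E'
import numpy as np, cv2
from bench import arm, optics, job
def cal(n):
    c=optics.get_calibration(n); R=cv2.Rodrigues(np.array(c["rvec"],float))[0]
    return np.array(c["K"],float),R,np.array(c["tvec"],float).ravel()
def onplane(n,u,v,z):
    K,R,t=cal(n); o=-R.T@t; d=R.T@np.linalg.inv(K)@np.array([u,v,1.]); return o+d*(z-o[2])/d[2]
def cloud(n,D):
    K,R,t=cal(n); v,u=np.mgrid[:D.shape[0],:D.shape[1]]
    P=np.stack([(u-K[0,2])/K[0,0]*D,(v-K[1,2])/K[1,1]*D,D],-1); return (P-t)@R
E
python3 - <<'E'
from h import *
for n in("top","scene"):
    p,d=optics.get_image(n); cv2.imwrite(f"pics/{n}0.png",p); np.save(f"{n}0.npy",d)
    K,R,t=cal(n); print(n,-R.T@t)
s=arm.read_state(); print(s)
E
```

```text
top [ 376.60561451   51.38392257 1324.33920173]
scene [  -63.9508702  -1227.04922549  1104.32306742]
{'clock': 0.1, 'joints': array([ 1.58659907e+00,  3.85469796e-01,  6.77113007e-03, -4.32919995e-04,
       -1.19399851e+00, -2.58595832e-01]), 'joint_vel': array([ 0.00059471, -0.00336774,  0.00497932,  0.00164168,  0.00195679,
        0.00134381]), 'joint_efforts': array([ 1.17429645e-03, -3.93320346e+01,  1.88930207e+01,  4.19803306e+00,
       -2.58573637e-03,  6.76702214e-06]), 'position': array([150.12014535, 606.16975244, 230.34061585]), 'ee_rot': array([ 9.92630344e-01, -1.21177784e-01, -6.93194216e-05,  9.69011630e-04]), 'contact_force': array([ 0.53125955,  0.59184862, -0.52371804]), 'wrist_torque': array([-0.01601321, -0.00465145,  0.03178762]), 'gripper_width': 85.41098316087779}
```

View pics/top0.png

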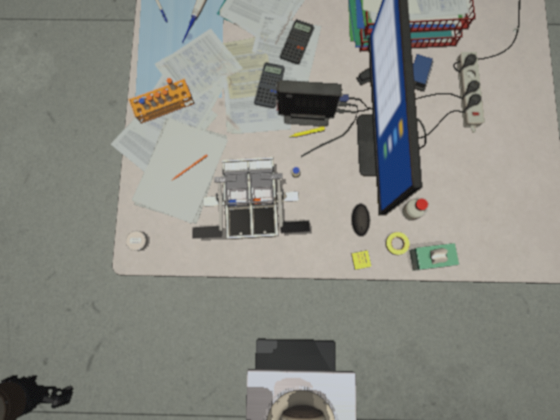

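View pics/scene0.png

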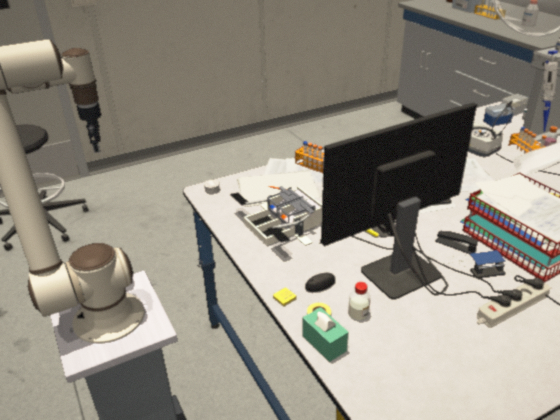

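The top view shows the blue cap at about (232,200) in the left lane and the orange one at (257,200) in the right. The black pads are at about (206,232) on the left and (296,227) on the right. I'll measure them next.

```bash
python3 - <<'E'
from h import *
p=cv2.imread("pics/top0.png"); d=np.load("top0.npy"); C=cloud("top",d)
cv2.imwrite("pics/crop1.png",cv2.resize(p[145:265,180:325],None,fx=5,fy=5,interpolation=cv2.INTER_CUBIC))
hsv=cv2.cvtColor(p,cv2.COLOR_BGR2HSV)
dark=(p.max(2)<70).astype(np.uint8)
n,l,s,c=cv2.connectedComponentsWithStats(dark)
for i in range(1,n):
    x,y,w,h,a=s[i]
    if a>60 and 185<c[i][0]<320 and 180<c[i][1]<250:
        r=cv2.minAreaRect(np.argwhere(l==i)[:,::-1].astype(np.float32))
        print(s[i],c[i].round(1),"rect",np.round(r[0],1),np.round(r[1],1),round(r[2],1),"cloud",np.nanmedian(C[l==i],0).round(1),"ray",onplane("top",*r[0],79).round(1))
for nm,lo,hi in(("blue",(100,120,60),(130,255,255)),("orange",(3,120,90),(20,255,255))):
    m=cv2.inRange(hsv,lo,hi); m[:190]=0;m[212:]=0;m[:,:220]=0;m[:,275:]=0
    q=np.argwhere(m)[:,::-1]; u=q.mean(0); print(nm,len(q),u,onplane("top",*u,45).round(1))
E
```

```text
[230 209  20  26 431] [239.6 221.4] rect [239.8 221.5] [24.3 18.6] 87.4 cloud [591.3 193.9   7.5] ray [580.2 186.1  79. ]
[254 208  20  25 449] [263.5 219.9] rect [263.5 220. ] [24. 19.] 90.0 cloud [598.1 120.6   7.4] ray [585.9 116.   79. ]
[281 221  29  12 284] [295.3 226.6] rect [294.9 226.6] [10.4 28.1] 86.8 cloud [566.6  22.7  80. ] ray [567.7  23.   79. ]
[194 227  28  10 241] [206.8 231.9] rect [207.5 231.5] [ 9. 27.] 90.0 cloud [547.3 281.4  79.8] ray [548.8 280.2  79. ]
blue 10 [232.  200.5] [650.6 215.9  45. ]
orange 14 [256.14285714 199.35714286] [655.4 141.9  45. ]
```

View pics/crop1.png

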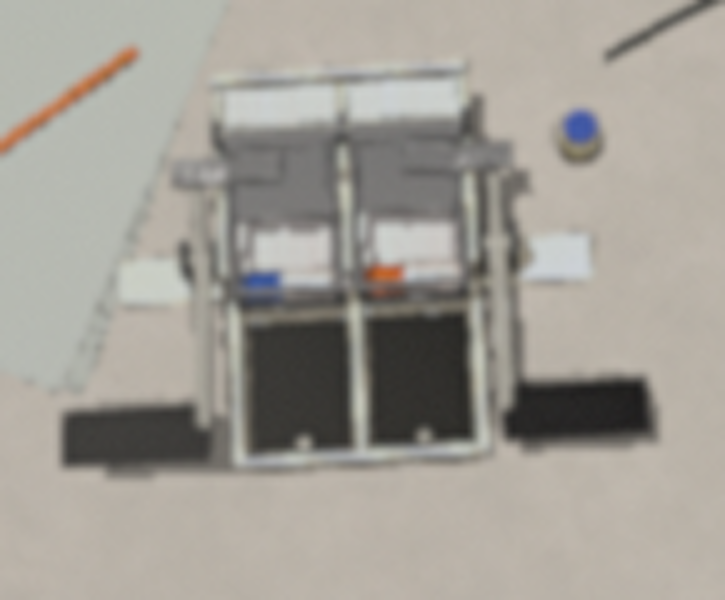

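The crop confirms it: blue is in the left lane. The left pad is at about (548, 281, 79), and the pads are 259 mm apart (262 expected). The dispenser is yawed by about +4.2°. I'll turn the tool to match, shut the fingers and travel over at the present height.

>>> send_rows:
  steps:
    - [[0,0,0,-0.105,0],[0,0,0,-0.105,0],[0,0,0,-0.105,0],[2.5,2.3,0,0,0],[2.5,2.3,0,0,0],[2.5,2.3,0,0,0],[2.5,2.3,0,0,0],[2.5,2.3,0,0,0],[2.5,2.3,0,0,0],[2.5,2.3,0,0,0]]

```text
clock: 0.93
position: [339.4, 457.4, 223.9]
ee_rot: [0.999, 0.05, -0.002, 0.006]
contact_force: [-0.0, 0.7, -0.3]
gripper_width: 0.0
```

>>> send_rows:
  steps:
    - [[2.4,2.3,0,0,0],[2.4,2.3,0,0,0],[2.4,2.3,0,0,0],[2.4,2.3,0,0,0],[2.4,2.3,0,0,0],[2.4,2.3,0,0,0],[2.4,2.3,0,0,0],[1.5,1.5,0,0,0],[0,0,0,0,0],[0,0,0,0,0]]

```text
clock: 1.77
position: [550.0, 284.2, 219.4]
ee_rot: [0.999, 0.046, -0.007, 0.01]
contact_force: [-1.1, -0.5, -0.3]
gripper_width: 0.1
```

```bash
python3 - <<'E'
from h import *
from scipy.spatial.transform import Rotation as R
s=arm.read_state(); M=R.from_quat(s["ee_rot"]).as_matrix(); print(s["position"],M.round(3))
print("tool delta cm to 547,291,100",(M.T@(np.array([547,291,100])-s["position"])/10).round(2))
E
```

```text
[550.01590212 284.15003954 219.41968684] [[ 0.996  0.091 -0.012]
 [ 0.091 -0.996 -0.02 ]
 [-0.014  0.019 -1.   ]]
tool delta cm to 547,291,100 [-0.07 -0.93 11.93]
```

>>> send_rows:
  steps:
    - [[-0.1,-0.3,2.5,0,0],[0,-0.3,2.5,0,0],[0,-0.3,2.5,0,0],[0,0,2.0,0,0],[0,0,1.0,0,0],[0,0,0,0,0],[0,0,0,0,0]]

```text
clock: 2.35
position: [543.8, 294.9, 111.3]
ee_rot: [0.999, 0.048, -0.006, 0.009]
contact_force: [-0.0, 0.3, 1.3]
gripper_width: -0.2
```

```bash
python3 - <<'E'
from h import *
s=arm.read_state(); print(s["position"],s["contact_force"])
a,_=optics.get_image("top"); b,_=optics.get_image("scene")
z=lambda i,x,y:cv2.resize(i[y:y+70,x:x+90],(540,420),interpolation=cv2.INTER_CUBIC)
cv2.imwrite("pics/pre.png",cv2.resize(np.hstack([z(a,165,190),z(b,220,170)]),(800,311)))
E
```

```text
[543.81577792 294.91485746 111.27662437] [-0.02859749  0.32526096  1.31626156]
```

View pics/pre.png

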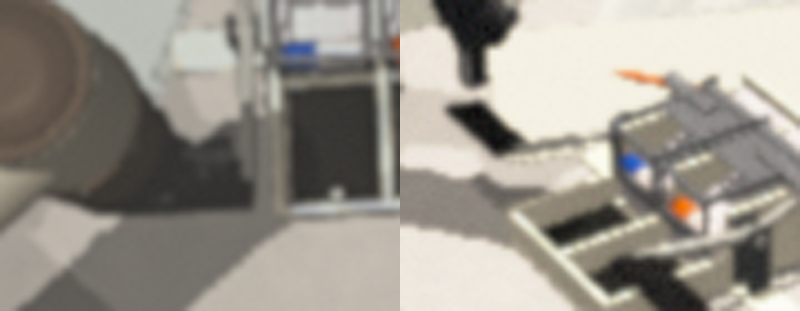

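In the right half the shut fingertips hang just over the left pad, and the lids are clear. I'll correct a few mm and press down steadily.

>>> send_rows:
  steps:
    - [[0.3,0.4,0.8,0,0],[0,0,0.8,0,0],[0,0,0.6,0,0],[0,0,0.5,0,0],[0,0,0.5,0,0],[0,0,0.5,0,0]]

```text
clock: 2.95
position: [550.5, 292.4, 77.8]
ee_rot: [0.999, 0.048, -0.001, 0.005]
contact_force: [-2.8, -0.2, 4.2]
gripper_width: 0.0
```

>>> send_rows:
  steps:
    - [[-0.1,0,0.5,0,0],[-0.1,0,0.5,0,0],[0,0,0.5,0,0],[0,0,0.5,0,0],[0,0,0.5,0,0],[0,0,0.5,0,0]]

```text
clock: 3.45
position: [548.7, 292.3, 48.6]
ee_rot: [0.999, 0.049, 0.0, 0.005]
contact_force: [-1.0, -0.9, 6.3]
gripper_width: -0.2
```

>>> send_rows:
  steps:
    - [[0,0,0.4,0,0],[0,0,0.3,0,0],[0,0,0.3,0,0],[0,0,0.2,0,0],[0,0,0.2,0,0],[0,0,0.2,0,0]]

```text
clock: 3.95
position: [549.5, 292.4, 42.0]
ee_rot: [0.999, 0.051, 0.003, 0.006]
contact_force: [-4.3, -1.8, 11.5]
gripper_width: -0.2
```

```bash
python3 - <<'E'
from h import *
s=arm.read_state(); print(s["position"],s["contact_force"])
a,_=optics.get_image("top"); b,_=optics.get_image("scene")
z=lambda i,x,y:cv2.resize(i[y:y+70,x:x+90],(540,420),interpolation=cv2.INTER_CUBIC)
cv2.imwrite("pics/press.png",cv2.resize(np.hstack([z(a,195,180),z(b,225,170)]),(800,311)))
E
```

```text
[549.50119627 292.37915368  41.95697328] [-4.25512743 -1.77504713 11.5029386 ]
```

View pics/press.png

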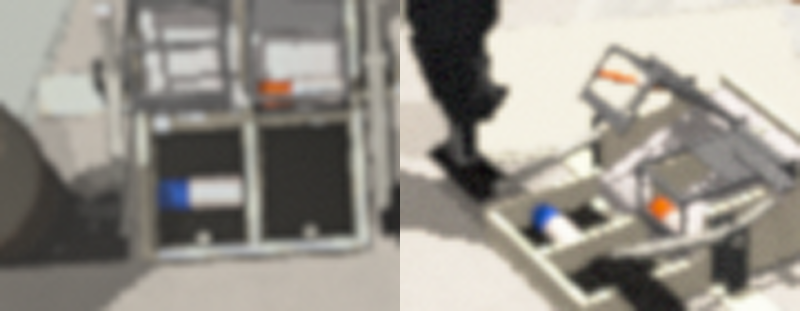

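The blue tube is in the left half of the tray, the left lid is up, the orange tube is still held, and the lever is on its stop (11.5 N). Next I'll hold briefly, then rise slowly.

>>> send_rows:
  steps:
    - [[0,0,0,0,0],[0,0,0,0,0],[0,0,0,0,0],[0,0,-0.15,0,0],[0,0,-0.15,0,0],[0,0,-0.15,0,0],[0,0,-0.15,0,0],[0,0,-0.15,0,0],[0,0,-0.15,0,0],[0,0,-0.15,0,0]]

```text
clock: 4.88
position: [548.5, 292.2, 57.0]
ee_rot: [0.999, 0.053, 0.004, 0.006]
contact_force: [-1.7, -1.1, 4.4]
gripper_width: 0.1
```

>>> send_rows:
  steps:
    - [[0,0,-0.11,0,0],[0,0,-0.11,0,0],[0,0,-0.11,0,0],[0,0,-0.11,0,0],[0,0,-0.11,0,0],[0,0,-0.11,0,0],[0,0,-0.11,0,0],[0,0,-0.11,0,0],[0,0,-0.11,0,0],[0,0,-0.11,0,0]]

```text
clock: 5.72
position: [549.3, 292.4, 69.3]
ee_rot: [0.999, 0.053, 0.005, 0.006]
contact_force: [0.2, -1.0, 3.6]
gripper_width: -0.2
```

>>> send_rows:
  steps:
    - [[0,0,-0.11,0,0],[0,0,-0.11,0,0],[0,0,-0.11,0,0],[0,0,-0.11,0,0],[0,0,-0.11,0,0],[0,0,-0.11,0,0],[0,0,-0.11,0,0],[0,0,-0.11,0,0],[0,0,-0.11,0,0],[0,0,-0.11,0,0]]

```text
clock: 6.55
position: [550.3, 292.5, 81.0]
ee_rot: [0.999, 0.053, 0.006, 0.006]
contact_force: [-0.4, 0.4, -0.5]
gripper_width: 0.2
```

The force has gone to zero at 81 mm, so the lever is up. I'll rise clear.

>>> send_rows:
  steps:
    - [[0,0,-0.2,0,0],[0,0,-0.4,0,0],[0,0,-1.5,0,0],[0,0,-2.5,0,0],[-1.5,-1,-2.5,0,0],[-2.5,-2,-2.5,0,0],[-2.5,-2.5,-1,0,0],[-2.0,-2,0,0,0],[0,0,0,0,0],[0,0,0,0,0]]

```text
clock: 7.38
position: [449.4, 361.2, 186.4]
ee_rot: [0.999, 0.051, -0.001, 0.007]
contact_force: [1.0, -0.4, 0.8]
gripper_width: -0.2
```

```bash
python3 - <<'E'
from h import *
s=arm.read_state(); print(s["position"],s["contact_force"])
a,d=optics.get_image("top"); b,_=optics.get_image("scene")
z=lambda i,x,y:cv2.resize(i[y:y+70,x:x+90],(540,420),interpolation=cv2.INTER_CUBIC)
cv2.imwrite("pics/end.png",cv2.resize(np.hstack([z(a,195,180),z(b,225,170)]),(800,311)))
a0=cv2.imread("pics/top0.png"); C0=cloud("top",np.load("top0.npy")); C=cloud("top",d)
for n,(x,y) in dict(lidL=(250,185),lidR=(262,185),lidLm=(240,182)).items(): print(n,C0[y,x].round(0),C[y,x].round(0))
df=cv2.absdiff(a,a0).max(2)[180:275,330:465]; print("bystander diff max",df.max())
hsv=cv2.cvtColor(a,cv2.COLOR_BGR2HSV)
for nm,lo,hi in(("blue",(100,120,60),(130,255,255)),("orange",(3,120,90),(20,255,255))):
    m=cv2.inRange(hsv,lo,hi); m[:190]=0;m[235:]=0;m[:,:220]=0;m[:,275:]=0
    q=np.argwhere(m)[:,::-1]; u=q.mean(0); print(nm,len(q),u,onplane("top",*u,16 if nm=="blue" else 45).round(1))
E
```

```text
[449.43280533 361.20516761 186.41662269] [ 1.04519193 -0.44531087  0.78599506]
lidL [691. 159.  83.] [689. 158.  90.]
lidR [691. 123.  85.] [691. 123.  85.]
lidLm [698. 189.  89.] [699. 189.  85.]
bystander diff max 9
blue 36 [233.5 223.5] [583.9 212.1  16. ]
orange 14 [256.14285714 199.35714286] [655.4 141.9  45. ]
```

View pics/end.png

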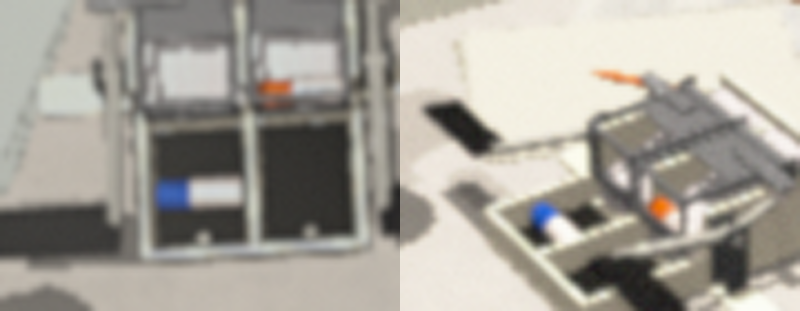

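Both lids look level and shut, blue lies in the tray and orange hasn't moved. The single-pixel lid depths are noisy, so I'll compare an area average before handing in.

```bash
python3 - <<'E'
from h import *
a,d=optics.get_image("top"); d0=np.load("top0.npy"); C0=cloud("top",d0); C=cloud("top",d)
ok=True
for n,(y0,y1,x0,x1) in dict(lidL=(178,187,229,244),lidR=(177,186,254,269),padL=(229,235,197,218)).items():
    p,q=[np.median(c[y0:y1,x0:x1,2]) for c in(C0,C)]; print(n,p.round(1),q.round(1)); ok&=abs(p-q)<3
print(arm.read_state()["contact_force"].round(1),ok)
if ok: print(job.job_done())
E
```

```text
lidL 86.5 87.1
lidR 86.4 86.5
padL 79.7 79.5
[-0.7  0.2 -0.3] True
the job is handed in; nothing more can be done
None
```

The blue-capped tube was let out of the left lane into the catch tray, and the job is handed in at about 7.5 s of the 40 s allowed. No verdict was reported.

- **Press:** With closed fingertips I pressed the left lever to its stop, with the tool at 42 mm and 11.5 N. A picture at full press showed the left lid up and the tube already in the tray.
- **Release:** I let the lever up over about 2.3 s. The force had dropped to zero by 81 mm, and then I moved the arm clear.

**Last checks:**
- **Lids and lever:** Their heights match the start, at 86.5 mm before and 87.1 after for the left lid, 86.4 and 86.5 for the right, and 79.7 and 79.5 for the left pad. Two earlier single-pixel readings on the left lid disagreed by 4–7 mm. The area average and the picture show it shut.
- **Tubes:** Blue lies in the left half of the tray, and orange is at the same pixel as before.
- **Bystanders:** The top view showed no change around the mouse, notes, tape, bottle and wipes box. I did not compare the tin and the vial numerically; the arm's commanded path stayed well above the tin and away from the vial.
- **Arm:** It is touching nothing, with about 1 N of sensor noise.

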